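# Flip the cased single on the grading stand

### The job

First clear the record brush off the empty pad into the green tray, laid velvet side down. Then turn the cased single over: lever it up on edge against the stand's rail, take it over the rail and lower it gently, without dropping it, so that it lies flat on the other pad with its orange back upward, close to the rail, centred along it and square to it. Let go, and leave the bottles, the mug and the CDs where they stand.

Things in the scene. Friction and masses are not known exactly. Their poses are not given: they have to be found in the camera images.
- stand: fixed stand, origin: centre of its underside, z up, x along the rail; yaw within 0.2 rad. Base 170 (x) x 300 (y) x 12 mm; on it two rubber-topped pads, left (+y) and right (-y), each 150 (x) x 130 (y) mm, spanning |y| = 8 to 138 mm, tops 45 mm above the table. Between them an aluminium rail, the wall to lever against: 170 mm long, 16 mm thick (|y| under 8 mm), top 75 mm above the table
- case: rigid case, 184 x 184 x 12 mm, 0.2 to 0.4 kg. Origin: centre of its back face; z: out of its front. Front: black disc, blue label; back: orange card, white stripe. Starts front up on either pad, axes within 0.1 rad of the stand's, inner edge 2 to 14 mm from the rail; outer edge overhangs the pad by 56 to 68 mm, 45 mm above the table (the stand's base reaches 12 mm out past the pad, 12 mm high)
- case_left_edge (a point): middle of the case's +y edge, at half its thickness: (0, 92, 6) mm in the case's frame
- case_right_edge (a point): middle of the case's -y edge, at half its thickness: (0, -92, 6) mm in the case's frame
- brush: record brush, wooden block with black velvet underside, 100 (x) x 36 (y) x 42 (z) mm, about 0.09 kg; origin at the centre of its underside, z up. It starts on the pad that does not hold the case, at any yaw within 0.7 rad of the stand's
- tray: fixed open green tray, 170 (x) x 130 (y) x 22 mm high outside, walls 4 mm, floor 4 mm thick; origin: centre of its underside. It stands left or right of the stand
- cds: bystander: stack of three CD cases, 142 x 125 x 31 mm, on the side of the stand away from the tray; origin: centre of its underside
- cleaner: bystander: clear bottle with blue label, diameter 68, height 190 mm, standing beyond the stand; origin: centre of its underside
- flask: bystander: small frosted clear bottle with white cap, diameter 60, height 140 mm, standing beyond the stand; origin: centre of its underside
- mug: bystander: blue mug, diameter 76, height 90 mm, handle at its +y, standing beyond the stand; origin: centre of its underside

How it is judged (in metres and radians):
On the way, in this order (a step that is already met when the one before it is completed fails the run):
1. the brush lies in the tray, on its velvet, let go (x of brush in the frame of tray between -0.065 and 0.065 m and y of brush in the frame of tray between -0.045 and 0.045 m and z of brush in the frame of tray between 0 and 0.012 m and angle between brush's own z axis and vertical below 0.15 rad and contact force between brush and the fingers below 0.05 N), for 0.2 s.
2. the case is levered up, 30 to 85 degrees, with its lower edge down on the pad at the rail (angle between case's own z axis and vertical between 0.52 and 1.48 rad and ((height (world z) of case_left_edge below 0.075 m and y of case_left_edge in the frame of stand between -0.04 and 0.04 m) or (height (world z) of case_right_edge below 0.075 m and y of case_right_edge in the frame of stand between -0.04 and 0.04 m))), for 0.2 s.
At the end, for the whole second after the job is handed in: case at rest, flat on the pad it did not start on, orange back up, inner edge within 28 mm of the rail, centred along it within 35 mm, square within 0.14 rad; brush on its velvet in the tray, within 65 (x) and 45 (y) mm of its centre; bystanders upright, within 20 mm of their start (angle between case's own z axis and vertical above 3.04 rad and distance of case from where it was at the start of the episode above 0.15 m and x of case in the frame of stand between -0.035 and 0.035 m and (y of case in the frame of stand between 0.092 and 0.128 m or y of case in the frame of stand between -0.128 and -0.092 m) and height (world z) of case between 0.052 and 0.062 m and angle between the x axis of case and the x axis of stand, either way round below 0.14 rad and linear speed of each of case, brush below 0.02 m/s and angular speed of case below 0.1 rad/s and x of brush in the frame of tray between -0.065 and 0.065 m and y of brush in the frame of tray between -0.045 and 0.045 m and z of brush in the frame of tray between 0 and 0.012 m and angle between brush's own z axis and vertical below 0.15 rad and distance of each of cleaner, flask, mug, cds from where it was at the start of the episode below 0.02 m and angle between each of cleaner, flask, mug, cds's own z axis and vertical below 0.1 rad); the robot touches nothing.
It fails at once if the case is dropped or flops over: turns faster than 6 rad/s or moves faster than 1 m/s (angular speed of case above 6 rad/s or linear speed of case above 1 m/s).
It fails at once if a bottle, the mug or the CDs are pushed by more than 30 mm or tipped by more than 0.35 rad (distance of any of cleaner, flask, mug, cds from where it was at the start of the episode above 0.03 m or angle between any of cleaner, flask, mug, cds's own z axis and vertical above 0.35 rad).
It also fails if it takes over 72 s, if anything falls off the work surface, if the arm or the gripper's body presses on something with over 40 N, if the wrist force passes 120 N, or if a joint passes its speed limit or range.

### The arm

A 6-joint arm with a two-finger parallel gripper is mounted at the origin on the work surface. World frame = base frame: x ahead of the robot, y to its left, z up, the work surface at z = 0. Lengths are in m, angles in degrees, forces in N, time in s.
With the tool pointing down it reaches from about 0.425 to 1.125 m from the base axis. Payload 14.9 kg.
Tool frame: the origin (TCP) lies midway between the tips of the shut fingers; the grasp point (between the pads) lies 19 mm behind it; z points along the fingers, y is the line along which they close (so a half turn about z gives the same grasp; the last joint's range is limited). The gripper opens to 91 mm and grips with 3 to 60 N. Pads are 32 mm wide; open, the fingers measure 118 mm over their backs; the gripper's body (76 mm by 178 mm) begins 60 mm behind the grasp point.
Start: joints at [-77.768, 21.709, 99.362, -0, 58.929, -1.908], TCP at [0.171, -0.679, 0.214] pointing down, gripper open.
Joint ranges: [-158.91, 158.91], [-42.39, 125.64], [0.06, 152.35], [-60.88, 240.88], [17.5, 164.5], [-176.32, 176.32]. Speed limits (degrees/s): [108.29, 108.29, 136.94, 180, 180, 180].

### API

Orientations are given as [roll, pitch, yaw] about the fixed x, y, z axes, in that order (R = Rz(yaw) Ry(pitch) Rx(roll)).
In Python, from plant import observe, cams, robot gives the robot as it stands.
- The arm moves only by the shell command python3 -m crank 'ROWS' [OPENING]. ROWS is a JSON object of lists of equal length, an entry for each row: "linear": the shift along the tool's x, y, z in m, a list of three; "roll": the turn about the tool's z in degrees. In form: {"linear": [[x, y, z], ...], "roll": [roll, ...]}. A call has 1 to 10 rows; each row shifts and turns the commanded pose from where the row before left it, along the tool's axes as they then stand; what a row does not reach is not made up. A row lasts 1/10 s, in which the tool goes at most 50 mm and 8.59 degrees, less where a joint would pass 70% of its speed; a pose out of reach is approached as far as the arm can. A call is refused whole if a number of a shift passes 0.05 or a number of a turn 8.59, either way. A call with a gripper value outside its range is refused whole. OPENING is the closure, from -1 (fully open) to 1 (shut), set as the call begins (- or left out, the last holds). The fingers move at their own pace and stop on an object; the grip force is fixed at half the most. Time passes only in rows, so rows that do not move let the fingers close. It gives the time, the measured TCP pose, the force, the opening and the grip force at its end, in the units of the state.
- observe(): the state, without advancing time (a new reading comes with each control period).
- cams.camera(name): name is "scene" or "top" or "wrist"; returns (picture, depth): 384x512x3 uint8, red, green, blue; 384x512 float32, m along the optical axis (not along the pixel's ray), 0 where there is no reading.
- cams.camera_model(name): a dict with "fov_y" (degrees; the focal length in pixels is half the picture's height over the tangent of half this angle, whatever the lens; pixels are square), "cx", "cy" (the principal point, pixels), "R" (3x3) and "t" (3): a world point X has camera coordinates R X + t; the wrist camera has in their place "mount" (4x4, takes a point from camera to tool coordinates, whose origin is the TCP and whose axes are the flange's). Camera axes: x right, y down, z forward; pixel columns grow to the right and rows downward; lengths in m; the calibration is good to about 2 mm. A picture is of the moment at which its call begins: read the wrist's pose just before it. camera_model takes no time and is no camera call.
- robot.finish_job(): hands the job in; it is judged then, once.
Trained networks look in the newest picture that a camera, given by its name, has taken for a name from the list of things; names that differ only in an ending like _2 or _b are one class to them, and where a whole thing is asked for, a point or a joint stands for the part that bears it (a point fixed in the world has none). Each returns a list of dicts, best first, with "p" (0 to 1); they miss things now and then, are a little off and sometimes report something else, mostly with a low value. They report only what shows in the picture. A call takes as long as a camera call.
- cams.silhouettes(camera, name): "region" (384x512 bool, what is visible of it) and "bbox" ([centre column, centre row, width, height] in pixels, round what is visible of it).
The state is a dict: "t": time; "qpos": joint angles; "qvel": joint speeds; "joint_efforts": joint torques, N m; "eef_pos": TCP position; "eef_rot": TCP orientation; "ft_force": force on the tool from outside, world axes, zero at the start; "torque": the same for the moment, N m; "width": finger opening in m; "grip_force": force on a finger pad.
Only numpy, scipy, OpenCV 4.12 (cv2) and the standard library are available. Lean on these libraries where they do the work, as an engineer would, in place of code of your own. Each camera call takes 0.05 s, during which the arm holds its last target. There are 200 camera calls.

## Working session

There is one attempt and no reset: what is moved stays moved. The work goes in short steps, Python scripts to look and compute and a shell command to move; the robot and the scene stay as the last step left them, time stands still between calls to the robot, and variables do not carry over. Pictures are saved under pics/ and viewed, at most 10 in all, crops included, and the job is handed in when it is done.

```bash
mkdir -p pics; ls
cat > h.py <<'E'
import numpy as np, cv2, sys
from scipy.spatial.transform import Rotation as Rn
from plant import observe, cams, robot
def cam(name):
    m=cams.camera_model(name); s=observe(); p,d=cams.camera(name)
    f=p.shape[0]/2/np.tan(np.radians(m['fov_y'])/2)
    if 'mount' in m:
        T=np.eye(4); T[:3,:3]=Rn.from_euler('xyz',s['eef_rot'],degrees=True).as_matrix(); T[:3,3]=s['eef_pos']
        C=T@np.array(m['mount']); R=C[:3,:3].T; t=-R@C[:3,3]
    else: R=np.array(m['R']); t=np.array(m['t'])
    v,u=np.mgrid[:p.shape[0],:p.shape[1]]
    P=np.stack([(u-m['cx'])/f*d,(v-m['cy'])/f*d,d],-1)
    W=(P-t)@R; W[d==0]=np.nan
    return p,d,W
def save(p,n): cv2.imwrite('pics/'+n+'.png',p[:,:,::-1])
E
python3 - <<'E'
from h import *
o={}
np.set_printoptions(precision=4,suppress=True)
print(observe())
for c in ('top','scene'):
    p,d,W=cam(c); o[c]=p
    for n in ['stand','case','brush','tray','cds','cleaner','flask','mug']:
        for r in cams.silhouettes(c,n)[:1]:
            X=W[r['region']]; X=X[~np.isnan(X[:,0])]
            zt=np.percentile(X[:,2],95)
            Y=X[X[:,2]>zt-.012]
            rc=cv2.minAreaRect((Y[:,:2]*1000).astype(np.float32))
            print(c,n,round(r['p'],2),r['bbox'],'ztop %.4f'%zt,'med',np.median(Y,0),'rect',np.round(rc[0],1),np.round(rc[1],1),round(rc[2],1))
save(np.vstack([o['top'],o['scene']])[:, :],'a') if 0 else save(cv2.resize(np.hstack([o['top'],o['scene']]),(800,300)),'a')
E
```

```text
pics
{'t': 0.0, 'qpos': array([-77.7686,  21.7409,  99.397 ,  -0.0012,  58.9288,  -1.9052]), 'qvel': array([-0.0126,  0.0289,  0.0473, -0.0635,  0.0421,  0.038 ]), 'joint_efforts': array([  0.0002, -76.3716, -43.4364,   0.065 ,   0.0424,  -0.0001]), 'eef_pos': array([ 0.1709, -0.6784,  0.2132]), 'eef_rot': array([-179.9333,   -0.0012,   14.1372]), 'ft_force': array([-0.8887, -0.0618, -0.2656]), 'torque': array([ 0.0344, -0.0221, -0.0603]), 'grip_force': 0.0, 'width': 0.09119289978160447}
top stand 0.71 [270.4, 217.4, 68.4, 64.2] ztop 0.0769 med [0.5101 0.0478 0.0762] rect [511.9  48.3] [168.9  16. ] 7.5
top case 0.9 [210.7, 226.4, 73.4, 73.5] ztop 0.0633 med [0.4892 0.155  0.0592] rect [491.5 155.8] [184.2 184.3] 10.3
top brush 0.78 [286.4, 213.0, 35.2, 33.2] ztop 0.0920 med [ 0.5347 -0.0547  0.0879] rect [534.6 -54.1] [99.8 36.5] 38.1
top tray 0.55 [134.4, 232.4, 40.5, 59.4] ztop 0.0229 med [0.4796 0.3865 0.0211] rect [476.1 387.2] [170.3 130.9] 3.3
top cleaner 0.73 [359.1, 139.1, 34.5, 30.6] ztop 0.1914 med [ 0.7363 -0.2641  0.1905] rect [ 737.9 -263.7] [27.4 28. ] 1.1
top flask 0.
[... 495 characters left out ...]
8.0, 43.0] ztop 0.0342 med [ 0.4435 -0.3928  0.0298] rect [ 438.  -392.7] [124.1 147.5] 88.8
scene tray 0.76 [351.1, 146.2, 57.5, 43.7] ztop 0.0218 med [0.4789 0.3921 0.0174] rect [477.8 388.4] [174.2 137.3] 3.1
scene cds 0.76 [134.0, 209.8, 49.4, 45.1] ztop 0.0342 med [ 0.4433 -0.3926  0.0298] rect [ 437.6 -392.2] [125.2 148.5] 88.9
scene cleaner 0.57 [201.4, 263.6, 24.1, 45.0] ztop 0.1901 med [ 0.7437 -0.2658  0.1893] rect [ 742.1 -266.2] [31.  28.2] 21.7
scene flask 0.93 [361.9, 202.4, 23.9, 35.9] ztop 0.1393 med [0.736  0.2723 0.1388] rect [734.8 273.8] [26.7 28.2] 70.7
scene mug 0.65 [282.5, 244.9, 38.6, 38.8] ztop 0.0898 med [ 0.7653 -0.0172  0.0872] rect [762.8 -22.8] [74.3 84.2] 82.6
```

View pics/a.png

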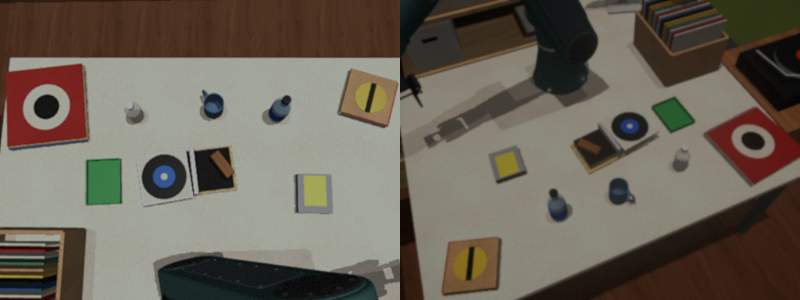

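```bash
cat >> h.py <<'E'
S=np.array([.5124,.0482]); SY=7.7
def delta(x,y,z,yaw,frame='world'):
    """tool-axis shift and roll to reach a target (stand frame: x,y rel. stand, yaw rel. stand)"""
    if frame=='stand':
        a=np.radians(SY); x,y=S+np.array([[np.cos(a),-np.sin(a)],[np.sin(a),np.cos(a)]])@[x,y]; yaw+=SY
    s=observe(); R=Rn.from_euler('xyz',s['eef_rot'],degrees=True)
    d=R.inv().apply(np.array([x,y,z])-s['eef_pos'])
    dy=(s['eef_rot'][2]-yaw+180)%360-180
    print('t %.2f shift mm'%s['t'],np.round(d*1000,1),'roll',round(dy,2),'ft',np.round(s['ft_force'],1),'w %.4f'%s['width'],'q',np.round(s['qpos'],0))
def st():
    s=observe(); a=np.radians(SY); d=np.array(s['eef_pos'][:2])-S
    print('t %.2f stand'%s['t'],np.round(1000*np.array([d[0]*np.cos(a)+d[1]*np.sin(a),-d[0]*np.sin(a)+d[1]*np.cos(a),s['eef_pos'][2]]),1),'yaw',round(s['eef_rot'][2]-SY,2),'ft',np.round(s['ft_force'],1),'w %.4f'%s['width'],'g',round(float(s['grip_force']),1))
E
python3 -m crank '{"linear":[[0.028,-0.0287,0],[0.028,-0.0287,0],[0.028,-0.0287,0],[0.028,-0.0287,0],[0.028,-0.0287,0],[0.028,-0.0287,0],[0.028,-0.0287,0],[0.028,-0.0287,0],[0.028,-0.0287,0],[0.028,-0.0287,0]],"roll":[0,0,0,0,0,0,0,0,0,0]}' -1
python3 -m crank '{"linear":[[0.028,-0.0287,0],[0.028,-0.0287,0],[0.028,-0.0287,0],[0.022,-0.023,0],[0.015,-0.018,0],[0,0,0],[0,0,0],[0,0,0],[0,0,0]],"roll":[0,0,0,0,0,-8,-8,-8,0]}'
python3 - <<'E'
from h import *
np.set_printoptions(precision=4,suppress=True)
p,d,W=cam('wrist'); save(p,'w1')
for r in cams.silhouettes('wrist','brush')[:1]:
    X=W[r['region']]; X=X[~np.isnan(X[:,0])]; zt=np.percentile(X[:,2],90); Y=X[X[:,2]>zt-.01]
    print(r['p'],zt,np.median(X,0),cv2.minAreaRect((Y[:,:2]*1000).astype(np.float32)))
delta(.5346,-.0543,.06,38.1)
E
```

```text
t: 1.9
eef_pos: [0.373, -0.3307, 0.2142]
eef_rot: [180.0, -0.0, 14.1]
ft_force: [1.1, -0.1, 0.2]
width: 0.091
grip_force: 0.0
t: 2.8
eef_pos: [0.4587, -0.1792, 0.214]
eef_rot: [180.0, -0.0, 38.3]
ft_force: [-0.5, -0.3, -0.4]
width: 0.0911
grip_force: 0.0
0.62 0.08621221293678422 [ 0.5303 -0.0595  0.0851] ((527.918212890625, -58.650577545166016), (86.50094604492188, 36.31166076660156), 37.7316780090332)
t 2.90 shift mm [136.6 -52.1 154. ] roll -0.21 ft [ 0.1 -0.1 -0.2] w 0.0914 q [-24.   3. 123.   0.  54.  28.]
```

View pics/w1.png

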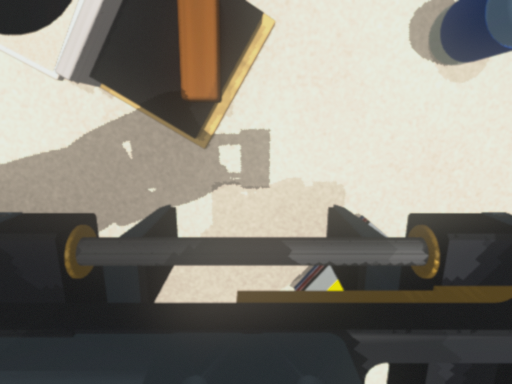

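The wrist view shows the brush upright in the image at column ~199, rows 0–100, aligned with the tool; its position agrees with the top camera.

```bash
python3 -m crank '{"linear":[[0.034,-0.013,0],[0.034,-0.013,0],[0.034,-0.013,0],[0.034,-0.013,0],[0,0,0.04],[0,0,0.04],[0,0,0.04],[0,0,0.025],[0,0,0.012],[0,0,0]],"roll":[0,0,0,0,0,0,0,0,0,0]}'
python3 -c "
from h import *
delta(.5340,-.0543,.056,38)"
python3 -m crank '{"linear":[[0,0,0],[0,0,0],[0,0,0],[0,0,0],[0,0,0],[0,0,0]],"roll":[0,0,0,0,0,0]}' 1
```

```text
t: 3.9
eef_pos: [0.5329, -0.0544, 0.0559]
eef_rot: [-179.9, 0.1, 38.0]
ft_force: [0.2, 0.2, 0.8]
width: 0.0913
grip_force: 0.0
t 3.90 shift mm [ 0.9  0.6 -0.1] roll 0.01 ft [0.2 0.2 0.8] w 0.0913 q [ -8.  22. 121.   0.  37.  44.]
t: 4.5
eef_pos: [0.5336, -0.0544, 0.0571]
eef_rot: [180.0, -0.0, 38.1]
ft_force: [0.4, -0.5, 0.2]
width: 0.0462
grip_force: 0.0
```

```bash
python3 -m crank '{"linear":[[0,0,0],[0,0,0],[0,0,0],[0,0,0],[0,0,-0.02],[0,0,-0.03],[0,0,-0.03],[0,0,-0.03],[0,0,-0.02],[0,0,0]],"roll":[0,0,0,0,0,7,7,7,7,7]}'
python3 -m crank '{"linear":[[-0.0032,-0.043,0],[-0.0032,-0.045,0],[-0.0032,-0.045,0],[-0.0032,-0.045,0],[-0.0032,-0.045,0],[-0.0032,-0.045,0],[-0.0032,-0.045,0],[-0.0032,-0.045,0],[-0.0032,-0.045,0],[-0.0032,-0.041,0]],"roll":[0,0,0,0,0,0,0,0,0,0]}'
python3 -c "
from h import *
delta(.477,.3875,.02,3.2)"
```

```text
t: 5.5
eef_pos: [0.5349, -0.0546, 0.1897]
eef_rot: [180.0, -0.2, 2.8]
ft_force: [0.7, -0.1, -1.6]
width: 0.0359
grip_force: 30.0
t: 6.5
eef_pos: [0.4765, 0.3892, 0.1867]
eef_rot: [180.0, 0.0, 3.2]
ft_force: [0.6, -1.2, -0.6]
width: 0.0358
grip_force: 30.0
t 6.50 shift mm [  0.5   1.7 166.7] roll -0.03 ft [ 0.6 -1.2 -0.6] w 0.0358 q [ 37.  16. 110.   0.  54. 124.]
```

```bash
python3 -m crank '{"linear":[[0,0,0.04],[0,0,0.04],[0,0,0.035],[0,0,0.025],[0,0,0.015],[0,0,0.008],[0,0,0.004],[0,0,0.002],[0,0,0],[0,0,0]],"roll":[0,0,0,0,0,0,0,0,0,0]}'
python3 -m crank '{"linear":[[0,0,0],[0,0,0],[0,0,0],[0,0,0],[0,0,-0.02],[0,0,-0.03],[0,0,-0.04],[0,0,-0.04]],"roll":[0,0,0,0,0,0,0,0]}' -0.3
python3 - <<'E'
from h import *
np.set_printoptions(precision=4,suppress=True)
p,d,W=cam('top')
for n in('brush','tray','case','stand'):
  for r in cams.silhouettes('top',n)[:1]:
    X=W[r['region']]; X=X[~np.isnan(X[:,0])]; zt=np.percentile(X[:,2],90); Y=X[X[:,2]>zt-.012]
    print(n,r['p'],zt,np.median(X,0),cv2.minAreaRect((Y[:,:2]*1000).astype(np.float32)))
save(p[150:300,60:360],'t2')
delta(0,.25,.13,90,'stand')
E
```

```text
t: 7.5
eef_pos: [0.4777, 0.3875, 0.0188]
eef_rot: [-180.0, -0.1, 3.1]
ft_force: [0.3, -0.4, -1.3]
width: 0.0355
grip_force: 30.0
t: 8.3
eef_pos: [0.4769, 0.3869, 0.1491]
eef_rot: [180.0, 0.0, 3.1]
ft_force: [0.5, -0.3, 0.7]
width: 0.0591
grip_force: 0.0
brush 0.45 0.049321677800715155 [0.4429 0.3773 0.0453] ((443.35821533203125, 382.57415771484375), (28.328086853027344, 31.573705673217773), 1.2188475131988525)
tray 0.92 0.021882417193092762 [0.4624 0.3565 0.0064] ((476.6788330078125, 374.9280700683594), (170.961181640625, 151.81838989257812), 4.2063517570495605)
case 0.63 0.06249327846382505 [0.489  0.1547 0.0591] ((491.7707824707031, 156.09263610839844), (184.78448486328125, 184.8684844970703), 10.176568031311035)
stand 0.57 0.0715551419085544 [ 0.5169 -0.0162  0.0463] ((510.8241271972656, 48.08863067626953), (166.48011779785156, 15.947011947631836), 7.490909576416016)
t 8.55 shift mm [-3.1 91.  17.6] roll -94.56 ft [ 0.3 -0.3 -1.3] w 0.0596 q [ 37.  19. 111.   0.  50. 124.]
```

View pics/t2.png

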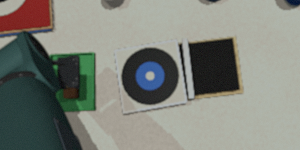

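```bash
sed -i 's/^S=.*/S=np.array([.5115,.0482]); SY=7.5/' h.py
python3 -m crank '{"linear":[[-0.003,0.035,0],[0,0.035,0],[0,0.021,0],[0,0,0],[0,0,0],[0,0,0],[0,0,0],[0,0,0],[0,0,0],[0,0,0]],"roll":[0,0,0,-8.5,-8.5,-8.5,-8.5,-8.5,-8.5,-8.5]}' -1
python3 -m crank '{"linear":[[0,0,0],[0,0,0],[0,0,0],[0,0,0],[0,0,0]],"roll":[-8.5,-8.5,-8.5,-8.5,-1]}'
python3 - <<'E'
from h import *
delta(-.006,.240,.03,90,'stand'); st()
p,d,W=cam('wrist'); save(p,'w2')
E
```

```text
t: 9.55
eef_pos: [0.4784, 0.2957, 0.1462]
eef_rot: [-179.9, 0.1, 63.0]
ft_force: [0.1, -0.8, 0.6]
width: 0.091
grip_force: 0.0
t: 10.05
eef_pos: [0.4785, 0.2957, 0.1464]
eef_rot: [-179.9, 0.1, 97.8]
ft_force: [-0.4, 0.1, 0.3]
width: 0.0912
grip_force: 0.0
t 10.05 shift mm [ -9.6  -5.4 116.5] roll 0.31 ft [-0.4  0.1  0.3] w 0.0912 q [ 29.  15. 117.  -0.  48.  22.]
t 10.05 stand [ -0.4 249.7 146.4] yaw 90.31 ft [-0.4  0.1  0.3] w 0.0912 g 0.0
```

View pics/w2.png

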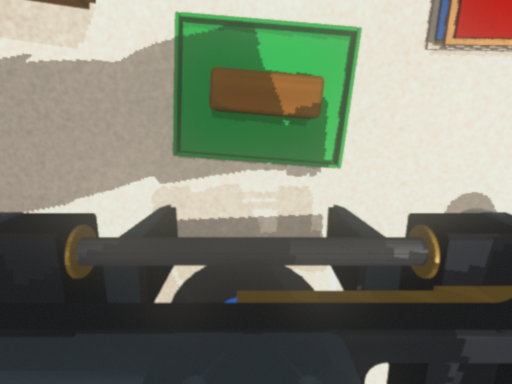

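The wrist view shows the brush flat in the tray's centre (column 267, row 93). Now down beside the case's outer edge.

```bash
python3 -m crank '{"linear":[[-0.005,-0.0055,0.03],[-0.005,0,0.035],[0,0,0.03],[0,0,0.015],[0,0,0.008],[0,0,0],[-0.006,0,0],[-0.006,0,0],[-0.003,0,0],[-0.003,0,0]],"roll":[0,0,0,0,0,0.3,0,0,0,0]}'
python3 -c "
from h import *
st()"
python3 -m crank '{"linear":[[-0.003,0,0],[-0.003,0,0],[-0.003,0,0],[-0.002,0,0]],"roll":[0,0,0,0]}'
python3 -c "
from h import *
st()"
```

```text
t: 11.1
eef_pos: [0.4778, 0.2674, 0.0306]
eef_rot: [179.9, -0.0, 97.3]
ft_force: [-0.4, -0.6, 0.3]
width: 0.0909
grip_force: 0.0
t 11.10 stand [ -4.8 221.7  30.6] yaw 89.82 ft [-0.4 -0.6  0.3] w 0.0909 g 0.0
t: 11.5
eef_pos: [0.4791, 0.2567, 0.0301]
eef_rot: [180.0, -0.0, 97.3]
ft_force: [-0.6, 6.2, 5.9]
width: 0.0914
grip_force: 3.8
t 11.50 stand [ -4.9 211.   30.1] yaw 89.83 ft [-0.6  6.2  5.9] w 0.0914 g 3.8
```

```bash
python3 -m crank '{"linear":[[-0.002,0,0],[-0.002,0,0]],"roll":[0,0]}'
python3 -c "
from h import *
st()"
python3 -m crank '{"linear":[[-0.002,0,0],[-0.002,0,0]],"roll":[0,0]}'
python3 - <<'E'
from h import *
st()
np.set_printoptions(precision=4,suppress=True)
p,d,W=cam('scene')
for r in cams.silhouettes('scene','case')[:1]:
    c,b,w,h=r['bbox'],0,0,0; print(c)
    X=W[r['region']]; X=X[~np.isnan(X[:,0])]; A=np.c_[X[:,:2],np.ones(len(X))]
    k=np.abs(X[:,2]-np.median(X[:,2]))<.03; q=np.linalg.lstsq(A[k],X[k,2],rcond=None)[0]; print('plane',q, X[:,2].min(),X[:,2].max())
c=r['bbox']; x,y=int(c[0]),int(c[1])
save(cv2.resize(p[y-70:y+70,x-90:x+90],None,fx=4,fy=4),'s3')
E
```

```text
t: 11.7
eef_pos: [0.479, 0.2544, 0.03]
eef_rot: [180.0, -0.2, 97.3]
ft_force: [-16.2, 46.2, -1.7]
width: 0.0914
grip_force: 24.5
t 11.70 stand [ -5.3 208.7  30. ] yaw 89.77 ft [-16.2  46.2  -1.7] w 0.0914 g 24.5
t: 11.9
eef_pos: [0.4792, 0.254, 0.0304]
eef_rot: [179.9, -0.4, 97.2]
ft_force: [-31.1, 93.5, -1.0]
width: 0.0911
grip_force: 48.7
t 11.90 stand [ -5.2 208.3  30.4] yaw 89.71 ft [-31.1  93.5  -1. ] w 0.0911 g 48.7
[283.4, 244.9, 32.8, 37.8]
plane [-0.014   0.01    0.0596] -0.0010915797650300676 0.09821830312410369
```

View pics/s3.png

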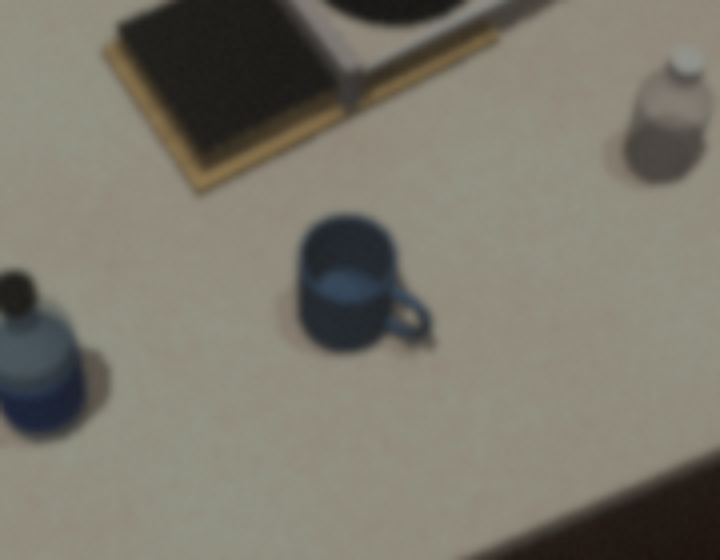

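The scene view misdetected the mug as the case but confirms the case is flat with its edge at the rail and bystanders untouched. Pressed firmly; I ease off and start lifting.

```bash
python3 -m crank '{"linear":[[0.0015,0,0],[0.0015,0,0],[0.0002,0,-0.008],[0.0002,0,-0.008],[-0.0005,0,-0.008],[-0.0005,0,-0.008]],"roll":[0,0,0,0,0,0]}'
python3 - <<'E'
from h import *
st()
p,d,W=cam('scene')
save(cv2.resize(p[120:260,190:370],None,fx=4,fy=4),'s4')
E
```

```text
t: 12.6
eef_pos: [0.4792, 0.2531, 0.0624]
eef_rot: [180.0, -0.2, 97.3]
ft_force: [-6.8, 23.9, 0.9]
width: 0.0909
grip_force: 12.0
t 12.60 stand [ -5.3 207.4  62.4] yaw 89.81 ft [-6.8 23.9  0.9] w 0.0909 g 12.0
```

View pics/s4.png

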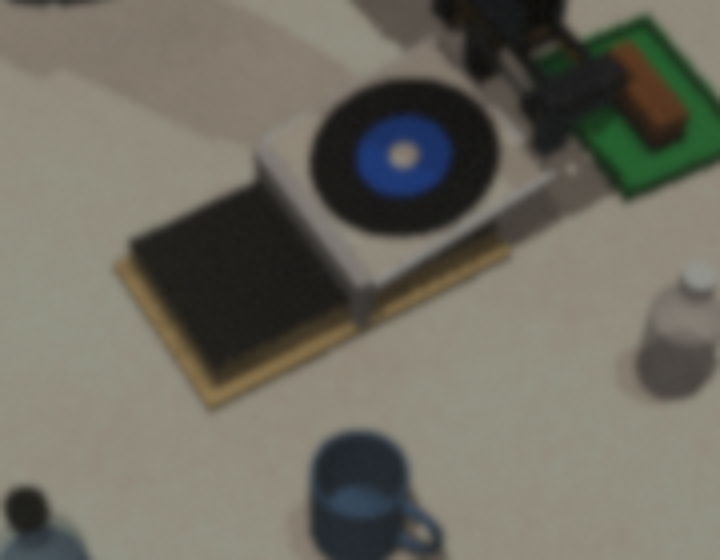

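The case's outer edge has risen with the fingers (gap and shadow under its right edge around (500,230)); continue along the arc.

```bash
python3 -m crank '{"linear":[[-0.001,0,-0.0078],[-0.0014,0,-0.0078],[-0.0018,0,-0.0077],[-0.002,0,-0.0076],[-0.0025,0,-0.0075],[-0.0027,0,-0.0074],[-0.0031,0,-0.0072],[-0.0034,0,-0.007],[-0.0038,0,-0.0068],[-0.004,0,-0.0067]],"roll":[0,0,0,0,0,0,0,0,0,0]}'
python3 - <<'E'
from h import *
st()
p,d,W=cam('scene')
save(cv2.resize(p[120:260,190:370],None,fx=4,fy=4),'s5')
E
```

```text
t: 13.65
eef_pos: [0.4829, 0.2274, 0.1365]
eef_rot: [180.0, -0.2, 97.3]
ft_force: [-4.4, 14.6, 7.8]
width: 0.0908
grip_force: 6.8
t 13.65 stand [ -5.  181.4 136.5] yaw 89.79 ft [-4.4 14.6  7.8] w 0.0908 g 6.8
```

View pics/s5.png

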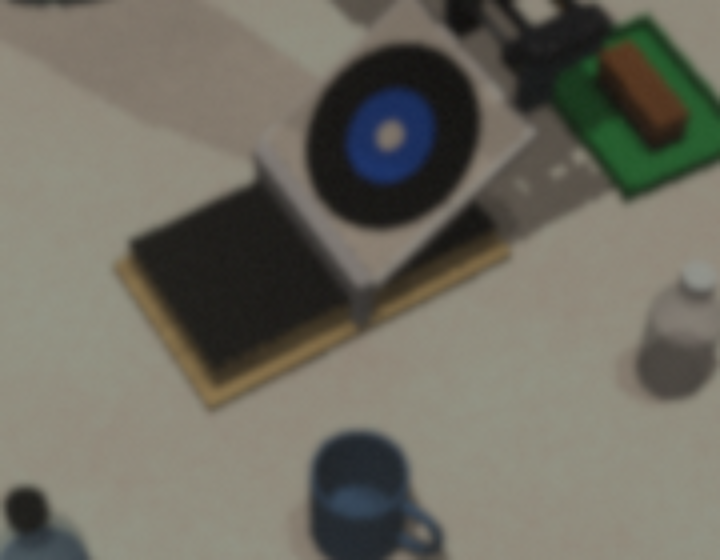

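```bash
python3 -m crank '{"linear":[[-0.0043,0,-0.0065],[-0.0046,0,-0.0063],[-0.0049,0,-0.006],[-0.0052,0,-0.0058],[-0.0054,0,-0.0055],[-0.0057,0,-0.0053],[-0.0059,0,-0.005],[-0.0062,0,-0.0047],[-0.0064,0,-0.0044],[-0.0066,0,-0.0042]],"roll":[0,0,0,0,0,0,0,0,0,0]}'
python3 -c "
from h import *
st()"
python3 -m crank '{"linear":[[-0.0068,0,-0.0039],[-0.007,0,-0.0036],[-0.0071,0,-0.0032],[-0.0073,0,-0.0029],[-0.0074,0,-0.0025],[-0.0076,0,-0.0023],[-0.0077,0,-0.0019],[-0.0077,0,-0.0016],[0,0,0]],"roll":[0,0,0,0,0,0,0,0,0]}'
python3 - <<'E'
from h import *
st()
p,d,W=cam('scene')
save(cv2.resize(p[120:260,190:370],None,fx=4,fy=4),'s6')
E
```

```text
t: 14.7
eef_pos: [0.4897, 0.1703, 0.1893]
eef_rot: [-180.0, 0.0, 97.3]
ft_force: [0.9, 1.8, 1.6]
width: 0.0913
grip_force: 0.8
t 14.70 stand [ -5.6 123.9 189.3] yaw 89.84 ft [0.9 1.8 1.6] w 0.0913 g 0.8
t: 15.6
eef_pos: [0.4976, 0.112, 0.2113]
eef_rot: [180.0, 0.0, 97.3]
ft_force: [-0.1, -0.2, -0.3]
width: 0.091
grip_force: 0.5
t 15.60 stand [ -5.5  65.1 211.3] yaw 89.79 ft [-0.1 -0.2 -0.3] w 0.0910 g 0.5
```

View pics/s6.png

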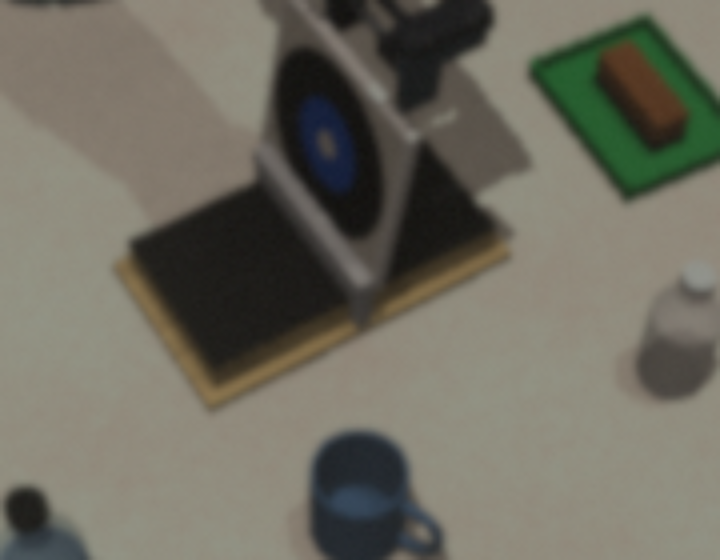

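```bash
cat >> h.py <<'E'
def stand_pts(name='scene'):
    p,d,W=cam(name); a=np.radians(SY); D=W[...,:2]-S
    return np.stack([D[...,0]*np.cos(a)+D[...,1]*np.sin(a),-D[...,0]*np.sin(a)+D[...,1]*np.cos(a),W[...,2]],-1)
def face(zlo=.09,zhi=.2,ylo=-.2,yhi=.2,off=0):
    "vertical-ish face: fit y = a + b*x + c*(z-.045)"
    Q=stand_pts().reshape(-1,3); Q=Q[(abs(Q[:,0])<.075)&(Q[:,2]>zlo)&(Q[:,2]<zhi)&(Q[:,1]>ylo)&(Q[:,1]<yhi)]
    w=np.ones(len(Q),bool)
    for i in range(8):
        A=np.c_[np.ones(len(Q)),Q[:,0],Q[:,2]-.045]; c=np.linalg.lstsq(A[w],Q[w,1],rcond=None)[0]; r=Q[:,1]-A@c; w=abs(r)<max(.004,2*np.std(r[w])*.7)
    print('n',w.sum(),'y at pad %.1f mm'%(c[0]*1e3),'yaw %.2f'%-np.degrees(np.arctan(c[1])),'angle from flat(+y up) %.1f'%(90-np.degrees(np.arctan(c[2]))),'std %.1f'%(1e3*r[w].std()))
E
python3 -c "
from h import *
face(ylo=-.02,yhi=.1); st()"
```

```text
n 737 y at pad 6.8 mm yaw -0.09 angle from flat(+y up) 81.0 std 1.4
t 15.70 stand [ -5.6  65.8 211. ] yaw 89.81 ft [ 0.4  0.5 -0. ] w 0.0908 g 0.1
```

```bash
python3 -m crank '{"linear":[[-0.006,0,-0.001],[-0.006,0,-0.001],[-0.006,0,0],[-0.0045,0,0],[-0.003,0,0],[0,0,0]],"roll":[0,0,0,0,0,0]}'
python3 -c "
from h import *
face(ylo=-.02,yhi=.1); st()"
```

```text
t: 16.3
eef_pos: [0.5006, 0.0872, 0.213]
eef_rot: [-180.0, -0.0, 97.3]
ft_force: [0.9, -0.4, -0.0]
width: 0.0913
grip_force: 0.0
n 543 y at pad 7.1 mm yaw -0.17 angle from flat(+y up) 89.7 std 1.1
t 16.35 stand [ -5.6  40.3 213. ] yaw 89.82 ft [-0.   0.1  0.2] w 0.0911 g 0.0
```

```bash
python3 -m crank '{"linear":[[0.001,0,0],[0.002,0,0],[0,0,0]],"roll":[0,0,0]}'
python3 -c "
from h import *
face(ylo=-.02,yhi=.1); st()"
```

```text
t: 16.65
eef_pos: [0.5002, 0.0909, 0.213]
eef_rot: [-180.0, -0.0, 97.4]
ft_force: [0.7, -0.2, -1.0]
width: 0.0911
grip_force: 0.0
n 542 y at pad 7.2 mm yaw -0.12 angle from flat(+y up) 90.0 std 1.1
t 16.70 stand [ -5.7  43.7 213. ] yaw 89.86 ft [-0.  -0.1  0.2] w 0.0908 g 0.0
```

```bash
python3 -m crank '{"linear":[[0.01,0,0],[0.01,0,0],[0,0,-0.03],[0,0,-0.03],[0,0,0],[0,0,0],[0,0,0],[0,0,0],[0,0,0],[0,0,0]],"roll":[0,0,0,0,8.5,8.5,8.5,8.5,8.5,8.5]}'
python3 -m crank '{"linear":[[0,0,0],[0,0,0],[0,0,0],[0,0,0],[0,0,0],[0,0,0]],"roll":[8.5,8.5,8.5,8.5,4.8,0]}'
python3 -c "
from h import *
delta(-.006,.014,.2,0,'stand'); face(ylo=-.02,yhi=.1)"
```

```text
t: 17.7
eef_pos: [0.4975, 0.1112, 0.273]
eef_rot: [-180.0, -0.0, 46.0]
ft_force: [-0.3, -0.5, -0.4]
width: 0.0912
grip_force: 0.0
t: 18.3
eef_pos: [0.4976, 0.1111, 0.273]
eef_rot: [-180.0, 0.0, 7.5]
ft_force: [0.2, -0.6, -0.8]
width: 0.0909
grip_force: 0.0
t 18.30 shift mm [-0.4 50.2 73. ] roll -0.0 ft [ 0.2 -0.6 -0.8] w 0.0909 q [ 10.  -0. 119.   0.  61.  92.]
n 538 y at pad 7.1 mm yaw -0.13 angle from flat(+y up) 89.8 std 1.0
```

```bash
python3 -m crank '{"linear":[[0,0.025,0],[0,0.025,0],[0,0,0],[0,0,0.02],[0,0,0.02],[0,0,0.02],[0,0,0.013],[0,0,0]],"roll":[0,0,0,0,0,0,0,0]}'
python3 -m crank '{"linear":[[0,0,0],[0,0,0],[0,0,0],[0,0,0],[0,0,0],[0,0,0],[0,0,0],[0,0,0],[0,0,0],[0,0,0]],"roll":[0,0,0,0,0,0,0,0,0,0]}' 1
python3 -c "
from h import *
st(); face(ylo=-.02,yhi=.1)"
```

```text
t: 19.15
eef_pos: [0.5033, 0.0612, 0.1986]
eef_rot: [-180.0, 0.2, 7.6]
ft_force: [-0.3, -0.5, 0.4]
width: 0.0913
grip_force: 0.0
t: 20.15
eef_pos: [0.5042, 0.0608, 0.2]
eef_rot: [180.0, 0.0, 7.5]
ft_force: [0.2, 0.3, -0.1]
width: 0.0147
grip_force: 0.0
t 20.15 stand [ -5.5  13.4 200. ] yaw 0.04 ft [ 0.2  0.3 -0.1] w 0.0147 g 0.0
n 501 y at pad 7.0 mm yaw -0.17 angle from flat(+y up) 89.9 std 1.1
```

```bash
python3 -m crank '{"linear":[[0,0,0],[0,0,0],[0,0,0],[0,0,-0.01],[0,0,-0.02],[0,0,-0.02],[0,0,0]],"roll":[0,0,0,0,0,0,0]}'
python3 -c "
from h import *
st()"
python3 -m crank '{"linear":[[0,0.008,0],[0,0.012,0],[0,0.0115,0],[0,0,0],[0,0,0.02],[0,0,0.015],[0,0,0.008],[0,0,0.003],[0,0,0.0015],[0,0,0]],"roll":[0,0,0,0,0,0,0,0,0,0]}'
python3 -c "
from h import *
st(); face(zlo=.06,ylo=-.1,yhi=.05)"
```

```text
t: 20.9
eef_pos: [0.5056, 0.0609, 0.2528]
eef_rot: [180.0, -0.2, 7.5]
ft_force: [0.4, 0.2, -3.2]
width: 0.0119
grip_force: 30.0
t 20.90 stand [ -4.2  13.3 252.8] yaw 0.05 ft [ 0.4  0.2 -3.2] w 0.0119 g 30.0
t: 21.9
eef_pos: [0.5087, 0.0296, 0.2029]
eef_rot: [180.0, -0.0, 7.5]
ft_force: [-0.0, 0.2, -3.0]
width: 0.0119
grip_force: 30.0
t 21.90 stand [ -5.2 -18.1 202.9] yaw 0.04 ft [-0.   0.2 -3. ] w 0.0119 g 30.0
n 602 y at pad -23.9 mm yaw -0.29 angle from flat(+y up) 90.2 std 1.0
```

```bash
python3 -m crank '{"linear":[[0,0,0.0015],[0,0,0.0009],[0,0,0]],"roll":[0,0,0]}'
python3 -c "
from h import *
st()"
python3 -m crank '{"linear":[[0,0,0.0005],[0,0,0]],"roll":[0,0]}'
python3 -c "
from h import *
st()"
```

```text
t: 22.25
eef_pos: [0.5084, 0.0296, 0.2001]
eef_rot: [-180.0, -0.0, 7.5]
ft_force: [-0.1, 0.2, -3.1]
width: 0.0125
grip_force: 30.0
t 22.25 stand [ -5.5 -18.1 200.1] yaw 0.04 ft [-0.1  0.2 -3.1] w 0.0125 g 30.0
t: 22.45
eef_pos: [0.5085, 0.0296, 0.2]
eef_rot: [180.0, -0.0, 7.5]
ft_force: [-2.9, 0.3, 4.4]
width: 0.0116
grip_force: 30.0
t 22.45 stand [ -5.4 -18.1 200. ] yaw 0.04 ft [-2.9  0.3  4.4] w 0.0116 g 30.0
```

```bash
python3 -m crank '{"linear":[[0,0,0],[0,0,0],[0,0,0],[0,0,0]],"roll":[0,0,0,0]}' 0.34
python3 -c "
from h import *
st(); face(zlo=.06,ylo=-.1,yhi=.05)"
```

```text
t: 22.85
eef_pos: [0.5085, 0.0296, 0.1996]
eef_rot: [180.0, -0.0, 7.5]
ft_force: [0.1, 0.0, -0.1]
width: 0.03
grip_force: 0.0
t 22.85 stand [ -5.4 -18.1 199.6] yaw 0.04 ft [ 0.1  0.  -0.1] w 0.0300 g 0.0
n 560 y at pad -24.1 mm yaw -0.28 angle from flat(+y up) 90.1 std 1.0
```

```bash
python3 -m crank '{"linear":[[-0.016,0,0],[-0.016,0,0],[0,0.0045,0],[0,0.0045,0],[0,0.003,0],[0,0.003,0],[0,0.003,0],[0,0.002,0],[0,0,0],[0,0,0]],"roll":[0,0,0,0,0,0,0,0,0,0]}'
python3 -c "
from h import *
st(); face(zlo=.06,ylo=-.1,yhi=.05)"
```

```text
t: 23.9
eef_pos: [0.4793, 0.0055, 0.1996]
eef_rot: [-180.0, 0.0, 7.5]
ft_force: [0.7, -0.8, 0.1]
width: 0.03
grip_force: 0.0
t 23.90 stand [-37.5 -38.1 199.6] yaw 0.04 ft [ 0.7 -0.8  0.1] w 0.0300 g 0.0
n 337 y at pad -24.3 mm yaw -0.16 angle from flat(+y up) 99.2 std 0.6
```

```bash
python3 -m crank '{"linear":[[0,0.003,0.0004],[0,0.0042,0.0006],[0,0.0042,0.0006],[0,0.0042,0.0006],[0,0.0042,0.0008],[0,0.0042,0.0008],[0,0.0042,0.0008],[0,0.004,0.0008],[0,0.002,0],[0,0,0]],"roll":[0,0,0,0,0,0,0,0,0,0]}'
python3 -c "
from h import *
st(); face(zlo=.06,ylo=-.15,yhi=.05)"
python3 -m crank '{"linear":[[0,0,0.001],[0,0,0.002],[0,0,0.002],[0,0,0.002],[0,0,0.002],[0,0,0.002],[0,0,0.002],[0,0,0.001],[0,0,0],[0,0,0]],"roll":[0,0,0,0,0,0,0,0,0,0]}' -1
python3 -c "
from h import *
st(); face(zlo=.06,ylo=-.15,yhi=.05)"
```

```text
t: 24.95
eef_pos: [0.4838, -0.0286, 0.1942]
eef_rot: [-180.0, 0.0, 7.5]
ft_force: [-0.1, 0.1, 0.1]
width: 0.0302
grip_force: 0.2
t 24.95 stand [-37.5 -72.5 194.2] yaw 0.02 ft [-0.1  0.1  0.1] w 0.0302 g 0.2
n 89 y at pad 12.8 mm yaw 0.79 angle from flat(+y up) 117.7 std 2.3
t: 26.0
eef_pos: [0.4837, -0.0284, 0.1802]
eef_rot: [-180.0, 0.0, 7.5]
ft_force: [1.1, -0.5, 0.1]
width: 0.0911
grip_force: 0.3
t 26.00 stand [-37.5 -72.3 180.2] yaw 0.03 ft [ 1.1 -0.5  0.1] w 0.0911 g 0.3
n 224 y at pad 2.6 mm yaw -0.14 angle from flat(+y up) 124.5 std 2.0
```

```bash
cat >> h.py <<'E'
def back(name='top'):
    "orange back: fit z = a + b*x + c*y in stand frame, by colour"
    p,d,W=cam(name); a=np.radians(SY); D=W[...,:2]-S
    Q=np.stack([D[...,0]*np.cos(a)+D[...,1]*np.sin(a),-D[...,0]*np.sin(a)+D[...,1]*np.cos(a),W[...,2]],-1)
    hsv=cv2.cvtColor(p,cv2.COLOR_RGB2HSV); m=(hsv[...,0]<22)&(hsv[...,1]>110)&(hsv[...,2]>60)&(Q[...,2]>.05)&(abs(Q[...,0])<.11)&(Q[...,1]>-.25)&(Q[...,1]<.03)
    q=Q[m]
    if len(q)<20: print('orange px',len(q)); return
    A=np.c_[np.ones(len(q)),q[:,:2]]; w=np.ones(len(q),bool)
    for i in range(5): c=np.linalg.lstsq(A[w],q[w,2],rcond=None)[0]; r=q[:,2]-A@c; w=abs(r)<.006
    print(name,'n',len(q),w.sum(),'slope b,c',np.round(c[1:],3),'phi %.1f'%-np.degrees(np.arctan(c[2])),'x',np.round(np.percentile(q[w,0],[1,99])*1e3,1),'y',np.round(np.percentile(q[w,1],[1,99])*1e3,1),'z',np.round(np.percentile(q[w,2],[1,99])*1e3,1))
E
python3 -c "
from h import *
back('top'); back('scene'); back('wrist')"
```

```text
top n 120 21 slope b,c [-4.542 -0.092] phi 5.3 x [ 1.4 72.4] y [-101.8  -66.2] z [142.5 465.5]
scene n 289 289 slope b,c [-0.    -1.683] phi 59.3 x [-80.3  76. ] y [-101.7  -15.2] z [ 54.9 200.4]
wrist n 27123 22050 slope b,c [-0.003 -1.681] phi 59.3 x [-90.5  72.7] y [-103.8  -17.8] z [ 57.9 202.5]
```

```bash
python3 -m crank '{"linear":[[0,0.0036,0.0024],[0,0.0037,0.0025],[0,0.0037,0.0026],[0,0.0037,0.0027],[0,0.0037,0.0028],[0,0.0037,0.0028],[0,0.0037,0.0029],[0,0.0034,0.0028],[0,0,0]],"roll":[0,0,0,0,0,0,0,0,0]}'
python3 - <<'E'
from h import *
st(); back('wrist')
pc=None
def tcp(psi,yc=0,Fx=0):
    p=np.radians(psi); h=6.75*np.cos(p)+16.3*np.sin(p)
    return np.array([Fx-52.25*np.sin(p), yc-h+52.25*np.cos(p)])
ps=[0,8,16,24,32,40,48,56,64,72,80,88,90]
for a,b in zip(ps,ps[1:]):
    d=tcp(b)-tcp(a); y=np.radians(a); print(b,np.round([d@[np.cos(y),np.sin(y)],d@[np.sin(y),-np.cos(y)]],1))
E
```

```text
t: 27.1
eef_pos: [0.4875, -0.0576, 0.1583]
eef_rot: [-180.0, 0.0, 7.5]
ft_force: [0.4, -1.0, 0.9]
width: 0.0913
grip_force: 0.9
t 27.10 stand [ -37.6 -101.8  158.3] yaw 0.02 ft [ 0.4 -1.   0.9] w 0.0913 g 0.9
wrist n 34552 29260 slope b,c [-0.002 -1.101] phi 47.7 x [-91.6  72.7] y [-133.8  -21.6] z [ 59.5 183.2]
8 [-7.3  2.7]
16 [-7.6  2.5]
24 [-7.8  2.3]
32 [-7.9  1.9]
40 [-8.   1.6]
48 [-7.9  1.3]
56 [-7.8  0.9]
64 [-7.5  0.7]
72 [-7.3  0.5]
80 [-6.9  0.4]
88 [-6.6  0.4]
90 [-1.6  0. ]
```

Run:
```python
import numpy as np
def clr(Fx,tipbelow,phi,end=-98):
    worst=9e9
    t=np.tan(np.radians(phi)); k=12/np.cos(np.radians(phi))
    for psi in range(0,91,2):
        p=np.radians(psi); c,s=np.cos(p),np.sin(p); h=6.75*c+16.3*s
        F=np.array([Fx,-h]); O=F+104.5*np.array([-s,c])
        g=np.array([[a,b] for a in np.linspace(-16.3,16.3,25) for b in np.linspace(-6.75,6.75,11)])
        P=O+g@np.array([[c,s],[-s,c]])
        m=(P[:,0]>end)&(P[:,1]>0)
        if m.any():
            cl=(-tipbelow-(-P[m,1]*t+k)).min()
            if cl<worst: worst,wp=cl,psi
    return round(worst,1),wp
for Fx in(-38,-44,-50,-56):
    print(Fx,[clr(Fx,b,47.7) for b in(23.4,16,10)])
```

```text
-38 [(np.float64(26.7), 40), (np.float64(34.1), 40), (np.float64(40.1), 40)]
-44 [(np.float64(32.1), 38), (np.float64(39.5), 38), (np.float64(45.5), 38)]
-50 [(np.float64(36.7), 34), (np.float64(44.1), 34), (np.float64(50.1), 34)]
-56 [(np.float64(40.9), 30), (np.float64(48.3), 30), (np.float64(54.3), 30)]
```

```bash
python3 -m crank '{"linear":[[-0.0073,0.0027,0],[-0.0076,0.0025,0],[-0.0078,0.0023,0],[-0.0079,0.0019,0],[-0.008,0.0016,0],[-0.0079,0.0013,0],[0,0,0]],"roll":[-8,-8,-8,-8,-8,-8,0]}'
python3 -c "
from h import *
st(); back('wrist'); back('scene')"
```

```text
t: 27.85
eef_pos: [0.4522, -0.0896, 0.1587]
eef_rot: [-180.0, -0.0, 55.6]
ft_force: [-0.4, -0.7, 0.6]
width: 0.0912
grip_force: 0.4
t 27.85 stand [ -76.8 -128.9  158.7] yaw 48.15 ft [-0.4 -0.7  0.6] w 0.0912 g 0.4
wrist n 47473 42843 slope b,c [-0.067 -1.052] phi 46.5 x [-100.3   66.5] y [-138.5  -19.6] z [ 59.2 180.6]
scene n 899 898 slope b,c [-0.065 -1.054] phi 46.5 x [-93.2  71.7] y [-136.7  -17.2] z [ 56.2 181.4]
```

```bash
python3 -m crank '{"linear":[[-0.0078,0.0009,0],[-0.0075,0.0007,0],[-0.0073,0.0005,0],[-0.0069,0.0004,0],[-0.0066,0.0004,0],[-0.0016,0,0],[0,0,0]],"roll":[-8,-8,-8,-8,-8,-1.8,0]}'
python3 -c "
from h import *
st(); back('wrist'); back('scene')"
```

```text
t: 28.65
eef_pos: [0.4446, -0.1256, 0.1591]
eef_rot: [179.9, 0.0, 97.1]
ft_force: [1.8, -3.2, 1.4]
width: 0.0913
grip_force: 1.5
t 28.65 stand [ -89.1 -163.6  159.1] yaw 89.65 ft [ 1.8 -3.2  1.4] w 0.0913 g 1.5
wrist n 41625 38247 slope b,c [-0.132 -1.091] phi 47.5 x [-107.    63.7] y [-139.1  -18.5] z [ 58.4 182.9]
scene n 905 904 slope b,c [-0.128 -1.089] phi 47.4 x [-96.   68.4] y [-138.4  -15.7] z [ 56.4 183.7]
```

```bash
python3 -m crank '{"linear":[[0,0.003,0],[0,0.003,0],[0,0.003,0],[0,0.003,0],[0,0.003,0],[0,0.003,0],[0,0,0]],"roll":[0,0,0,0,0,0,0]}'
python3 -c "
from h import *
st(); back('wrist'); back('scene')"
```

```text
t: 29.45
eef_pos: [0.4619, -0.1231, 0.1587]
eef_rot: [-180.0, -0.0, 97.3]
ft_force: [-0.3, -1.0, -0.2]
width: 0.0914
grip_force: 0.4
t 29.45 stand [ -71.5 -163.3  158.7] yaw 89.85 ft [-0.3 -1.  -0.2] w 0.0914 g 0.4
wrist n 43641 40270 slope b,c [-0.011 -1.083] phi 47.3 x [-95.7  72.6] y [-132.5  -18.1] z [ 58.3 182. ]
scene n 790 790 slope b,c [-0.006 -1.081] phi 47.2 x [-87.2  76.1] y [-131.8  -15. ] z [ 55.1 182.6]
```

```bash
python3 -m crank '{"linear":[[-0.0057,0,0.0056],[-0.0055,0,0.0058],[-0.0053,0,0.006],[-0.005,0,0.0063],[-0.0047,0,0.0065],[-0.0044,0,0.0067],[-0.0041,0,0.0069],[0,0,0]],"roll":[0,0,0,0,0,0,0,0]}'
python3 -c "
from h import *
st(); back('wrist'); back('scene')"
```

```text
t: 30.35
eef_pos: [0.4656, -0.1579, 0.1139]
eef_rot: [-179.9, -0.0, 97.3]
ft_force: [0.2, -2.5, -1.2]
width: 0.0911
grip_force: 0.8
t 30.35 stand [ -72.4 -198.4  113.9] yaw 89.82 ft [ 0.2 -2.5 -1.2] w 0.0911 g 0.8
wrist n 54738 51356 slope b,c [-0.007 -0.561] phi 29.3 x [-96.3  70.7] y [-169.2  -60.8] z [ 79.8 140.9]
scene n 1351 1339 slope b,c [-0.004 -0.566] phi 29.5 x [-91.   75.4] y [-168.8  -20.6] z [ 57.5 143. ]
```

```bash
python3 -m crank '{"linear":[[0.002,0,0],[0.002,0,0],[0.002,0,0],[0,0,0]],"roll":[0,0,0,0]}'
python3 -c "
from h import *
st(); back('wrist')"
```

```text
t: 30.85
eef_pos: [0.4654, -0.1514, 0.1151]
eef_rot: [180.0, 0.0, 97.4]
ft_force: [0.2, -1.1, -0.3]
width: 0.0908
grip_force: 0.7
t 30.85 stand [ -71.8 -191.8  115.1] yaw 89.86 ft [ 0.2 -1.1 -0.3] w 0.0908 g 0.7
wrist n 54588 51220 slope b,c [-0.008 -0.57 ] phi 29.7 x [-95.7  71.6] y [-162.4  -53.8] z [ 79.6 141.9]
```

```bash
python3 -m crank '{"linear":[[0.001,0,0],[0.001,0,0],[0,0,0]],"roll":[0,0,0]}'
python3 -c "
from h import *
st(); back('wrist')"
python3 -m crank '{"linear":[[0.001,0,0],[0,0,0]],"roll":[0,0]}'
python3 -c "
from h import *
st(); back('wrist')"
```

```text
t: 31.2
eef_pos: [0.4658, -0.1501, 0.1154]
eef_rot: [179.9, 0.1, 97.3]
ft_force: [1.8, -5.2, 0.6]
width: 0.0912
grip_force: 2.7
t 31.20 stand [ -71.2 -190.6  115.4] yaw 89.82 ft [ 1.8 -5.2  0.6] w 0.0912 g 2.7
wrist n 54839 51453 slope b,c [-0.005 -0.575] phi 29.9 x [-95.4  71.8] y [-161.7  -52.5] z [ 79.5 142.5]
t: 31.45
eef_pos: [0.4662, -0.1495, 0.1157]
eef_rot: [179.9, 0.1, 97.3]
ft_force: [3.0, -8.5, 2.9]
width: 0.0914
grip_force: 4.0
t 31.45 stand [ -70.7 -190.   115.7] yaw 89.81 ft [ 3.  -8.5  2.9] w 0.0914 g 4.0
wrist n 54998 51617 slope b,c [-0.003 -0.579] phi 30.1 x [-95.1  72. ] y [-161.2  -51.8] z [ 79.2 142.8]
```

```bash
python3 -m crank '{"linear":[[-0.0032,0,0.0071],[-0.0031,0,0.0071],[-0.0027,0,0.0074],[-0.0024,0,0.0075],[-0.002,0,0.0076],[0,0,0]],"roll":[0,0,0,0,0,0]}'
python3 -c "
from h import *
st(); back('wrist')"
python3 -m crank '{"linear":[[-0.0017,0,0.0077],[-0.0014,0,0.0078],[-0.001,0,0.0079],[0,0,0]],"roll":[0,0,0,0]}'
python3 -c "
from h import *
st(); back('wrist'); back('top')"
```

```text
t: 32.1
eef_pos: [0.4681, -0.1633, 0.0783]
eef_rot: [179.8, 0.1, 97.3]
ft_force: [4.4, -10.8, 1.2]
width: 0.0912
grip_force: 5.7
t 32.10 stand [ -70.7 -204.    78.3] yaw 89.78 ft [  4.4 -10.8   1.2] w 0.0912 g 5.7
wrist n 56253 52829 slope b,c [ 0.    -0.311] phi 17.3 x [-95.3  58.1] y [-176.9  -78.1] z [ 76.6 107.9]
t: 32.55
eef_pos: [0.4688, -0.1675, 0.0549]
eef_rot: [179.8, 0.1, 97.3]
ft_force: [4.4, -12.8, 0.2]
width: 0.091
grip_force: 6.8
t 32.55 stand [ -70.5 -208.3   54.9] yaw 89.77 ft [  4.4 -12.8   0.2] w 0.0910 g 6.8
wrist n 57109 53494 slope b,c [ 0.    -0.172] phi 9.8 x [-95.3  50.9] y [-182.5  -87.8] z [68.7 85.9]
top n 2946 2886 slope b,c [ 0.    -0.174] phi 9.9 x [-92.3  72.7] y [-175.8  -16.4] z [57.8 89.6]
```

```bash
python3 -m crank '{"linear":[[-0.0004,0,0.007],[-0.0003,0,0.007],[-0.0001,0,0.007],[0,0,0.006],[0.0001,0,0.004],[0,0,0.001],[0,0,0]],"roll":[0,0,0,0,0,0,0]}'
python3 -c "
from h import *
st(); back('wrist'); back('top')"
```

```text
t: 33.35
eef_pos: [0.4695, -0.1686, 0.0237]
eef_rot: [179.8, 0.2, 97.3]
ft_force: [2.3, -20.4, 0.0]
width: 0.0908
grip_force: 10.4
t 33.35 stand [ -70.  -209.5   23.7] yaw 89.75 ft [  2.3 -20.4   0. ] w 0.0908 g 10.4
wrist n 58944 54878 slope b,c [-0.  0.] phi -0.0 x [-95.1  47.5] y [-185.2  -95.3] z [54.3 57.3]
top n 2862 2784 slope b,c [-0.001  0.001] phi -0.1 x [-92.2  72.5] y [-177.3  -17.1] z [53.8 64. ]
```

```bash
python3 -m crank '{"linear":[[-0.004,0,0],[-0.01,0,0],[-0.01,0,0],[0,0,-0.03],[0,0,-0.04],[0,0,-0.04],[0,0,-0.04],[0,0,-0.04],[-0.03,0,0],[-0.03,0,0]],"roll":[0,0,0,0,0,0,0,0,0,0]}'
python3 - <<'E'
from h import *
st(); back('top')
a=np.radians(SY)
p,d,W=cam('top'); save(cv2.resize(p[110:290,90:400],(744,432)),'fin')
for n in('case','brush','tray','cds','cleaner','flask','mug'):
  for r in cams.silhouettes('top',n)[:1]:
    X=W[r['region']]; X=X[~np.isnan(X[:,0])]; zt=np.percentile(X[:,2],90); Y=X[X[:,2]>zt-.012]
    q=cv2.minAreaRect((Y[:,:2]*1000).astype(np.float32)); D=np.array(q[0])/1e3-S
    print(n,round(r['p'],2),'z%.3f'%zt,np.round(q[0],1),np.round(q[1],1),round(q[2],1),'stand',np.round(1e3*np.array([D[0]*np.cos(a)+D[1]*np.sin(a),-D[0]*np.sin(a)+D[1]*np.cos(a)]),1))
E
```

```text
t: 34.45
eef_pos: [0.4786, -0.2513, 0.2146]
eef_rot: [179.9, 0.1, 97.4]
ft_force: [0.1, 0.6, -0.4]
width: 0.0917
grip_force: 0.0
t 34.45 stand [ -71.7 -292.7  214.6] yaw 89.91 ft [ 0.1  0.6 -0.4] w 0.0917 g 0.0
top n 3099 3051 slope b,c [-0.002  0.001] phi -0.1 x [-92.2  72.2] y [-181.8  -17.2] z [53.7 63.9]
case 0.77 z0.062 [515.9 -51.9] [184.2 183.9] 7.5 stand [ -8.8 -99.9]
brush 0.97 z0.050 [477.9 386.1] [98.4 35.1] 3.3 stand [ 10.8 339.4]
tray 0.82 z0.021 [475.9 387.4] [170.4 130.2] 3.8 stand [  9.  340.9]
cds 0.56 z0.062 [515.9 -51. ] [184.5 185.8] 7.5 stand [ -8.6 -98.9]
cleaner 0.94 z0.190 [ 738.6 -264.1] [29.2 28.7] 25.5 stand [ 184.4 -339.3]
flask 0.95 z0.140 [729.8 273.6] [22.8 24.5] 76.4 stand [245.8 195. ]
mug 0.94 z0.089 [760.8 -22.3] [73.2 80.7] 84.6 stand [ 238.  -102.4]
```

View pics/fin.png

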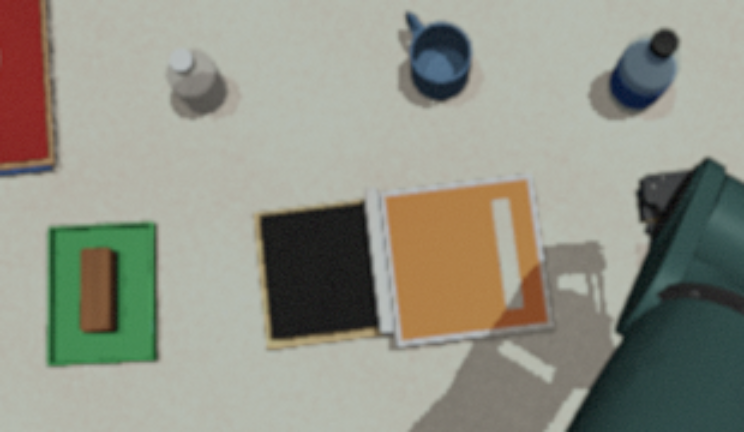

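The picture shows the case flat on the right pad, orange back up (centre about (468,262)), square and against the rail. The brush is in the tray at (98,290), and the bottles and mug are unmoved. Handing in.

```bash
python3 -c "
from plant import robot
print(robot.finish_job())"
```

```text
the job is handed in; nothing more can be done
None
```

I handed the job in at about 35 s of robot time: the brush is in the tray velvet down, and the case lies flat on the right pad with its orange back up, square and against the rail, about 9 mm off centre along it. The bottles and mug are where they started; the CDs were hidden from the last view, but the arm kept clear of them, and the hand-in returned no verdict.

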